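Clamp a tube against its stop with a slip-clutch thumbscrew

ROBOT

A 6-joint arm with a two-finger parallel gripper is mounted at the origin on the work surface. World frame = base frame: x ahead of the robot, y to its left, z up, the work surface at z = 0. Lengths are in m, angles in rad, forces in N, time in s.
With the tool pointing down it reaches from about 0.275 to 0.825 m from the base axis. Payload 4.9 kg.
Tool frame: the origin (TCP) lies at the very end of the fingers, on their centre line; the grasp point (between the pads) lies 19 mm behind it (r.pinch_z is the distance from the TCP to the grasp point, in m); z points along the fingers, y is the direction in which the jaws open and shut (so a half turn about z gives the same grasp; the last joint's range is limited). The gripper opens to 85 mm and grips with 20 to 120 N. Pads are 22 mm wide; open, the fingers measure 114 mm over their backs; the gripper's body (76 mm by 85 mm) begins 54 mm behind the grasp point. The pads swing forward as they close: fully open they stand 13 mm farther back than shut.
Start: joints at [-1.476, 0.326, -0.193, 1.052, 0, 1.437], TCP at [0.125, -0.536, 0.231] pointing down, gripper open.
Joint ranges: [-2.65, 2.65], [-0.97, 1.79], [-1.3, 1.35], [-1.93, 2.1], [-1.47, 1.37], [-3.14, 3.14]. Speed limits (rad/s): [2.57, 2.57, 3.14, 3.14, 3.14, 3.14].

INTERFACE

Orientations are given as a rotation vector (axis times angle).
In Python, from cell import telemetry, optics, r gives the robot as it stands.
- The arm moves only by the tool apply_moves, never from a script. Its argument "increments" is a list that holds one entry, the list of rows, each a list of 7 numbers: the shift along the tool's x, y, z in cm, then the turn, a rotation vector about the tool's x, y, z in degrees, then the finger opening in cm, from 0 to 8.54. In form: [[[tx, ty, tz, rx, ry, rz, fingers], ...]]. A call has exactly 5 rows; each row is the pose to reach, as a shift and turn from the pose measured when the call began, along the tool's axes at that moment; what a row does not reach only later rows make up. A row lasts 1/8 s, in which the tool goes at most 62.5 mm and 10.7 degrees, less where a joint would pass 70% of its speed; a pose out of reach is approached as far as the arm can. A call with a gripper value outside its range is refused whole. The fingers move at their own pace and stop on an object; "newtons" is the grip in N (left out, the last holds). Time passes only in rows, so rows that repeat a pose let the fingers close, or fill a call up. It gives the time, the measured TCP pose, the force and the opening at its end, in the units of the state.
- telemetry.observe(): the state, without advancing time (a new reading comes with each control period).
- optics.read_camera(name): name is "side" or "top"; returns a dict with "image" (420x560x3 uint8, blue, green, red), "K" (3x3 intrinsics, pixels), "k1" (the pictures are not rectified: a ray, as slopes to the right and down, at radius r is drawn at 1 + k1 r^2 times it, then the intrinsics apply), "rvec" (rotation vector, rad) and "tvec" (3), from world to camera coordinates, as OpenCV has them. Camera axes: x right, y down, z forward; pixel columns grow to the right and rows downward; lengths in m; the calibration is good to about 2 mm. A picture is of the moment at which its call begins. There is no depth.
- r.finish_job(): hands the job in, once; it reports no verdict.
The state is a dict: "time": time; "qpos": joint angles; "qd": joint speeds; "effort": joint torques, N m; "eef_pos": TCP position; "tcp_rot": TCP orientation; "ft_force": force on the tool from outside, world axes, zero at the start; "moment": the same for the moment, N m; "grip_width": opening from 0.0 (shut) to 1.0 (fully open).
Only numpy, scipy, OpenCV 4.12 (cv2) and the standard library are available. Lean on these libraries where they do the work, as an engineer would, in place of code of your own. Each camera call takes 0.05 s, during which the arm holds its last target.

TASK

Push the aluminium tube along its V-trough until its end rests against the end stop, then turn the round knurled thumbscrew clockwise until its drag clutch first slips, so that the tube is clamped. Stop at that first slip (the thumb piece must slip less than an eighth of a turn on its spindle, in all), let go, and leave the other things on the bench where they are.

Things in the scene. Friction and masses are not known exactly. Their poses are not given: they have to be found in the camera images.
- fixture: Grey clamping fixture, bolted down: base plate 170 (x) x 250 (y) x 12 mm. Origin: centre of its underside, on the bench; y runs along the V-trough to the end stop. Stop: steel block 56 mm wide, 78 mm high, y = 90 to 104 mm. A grey post (x -67 to -35 mm, 38 mm wide at y = 10 mm, 100 mm high) carries the leaning thumbscrew.
- seat_mid (a point): Where the tube's centre belongs when home, 54 mm above the bench, at fixture y = 10 mm; same axes as the fixture. The steel V-trough below it has two 45 degree faces, apex 30 mm and edges 46 mm above the bench, and runs from fixture y = -60 to +70 mm. The screw's axis passes through this point.
- tube: Plain aluminium tube, 34 mm dia, 160 mm long, about 0.36 kg; ends look hollow but are solid. Lies loose in the trough, 25 to 50 mm short of the stop, its back end overhanging the trough's open end. Origin: its centre, on its axis, 54 mm above the bench; y along the tube towards the stop (it may roll about y). Slides with about 3 to 6 N.
- tube_front (a point): Centre of the tube's end face nearer the stop.
- tube_back (a point): Centre of the tube's other end face, the one to push on. Free space behind it, over the base plate and bench.
- stop_face (a point): Point of the end stop's face (fixture y = 90 mm, 54 mm above the bench) where the tube's front end centre belongs when home.
- thumb_grip (a point): On the screw axis inside the thumb piece, a round knurled dark steel knob 46 mm dia, 34 mm high: 20 mm above its underside, 14 mm below its top. z: screw axis, out of the fixture, leaning 35 degrees from vertical to the fixture's -x. Turns with the knob, which can be gripped at any angle. Free space around it; the boss below is 32 mm dia, 25 mm or more under the knob.
- spindle (a joint): Turn of the screw's spindle, rad; grows as it is screwed in (clockwise seen from the knob's top). The knob drives it through the clutch with 0.13 N m. Each rad moves spindle, knob and pin 5 mm along the axis towards the tube: follow it. Starts at 0.3 to 0.9; the pin meets the tube near 1.4 and is tight, with the clutch slipping, near 1.55.
- thumb (a joint): Slip of the knob on its spindle, rad, growing clockwise; 0 at the start, when the white line on the knob's top and that on the brass spindle end (20 mm dia, 6 mm proud of the knob's top) are in line. The clutch slips at 0.22 N m, smoothly, without a click. Turning the knob back loosens the screw.
- pin: Steel pressure pin, 14 mm dia, the foot of the screw that bears on the tube; origin at the centre of its foot face; does not turn.
- spool: Bystander: spool of copper, 90 mm dia, 70 mm high, standing. Origin: centre of underside.
- discs: Bystander: pile of grinding discs 125 mm dia, 18 mm high. Origin: centre of underside.
- offcut: Bystander: timber offcut 160 x 60 x 35 mm. Origin: centre of underside.
- bin: Bystander: open blue bin 160 x 100 x 70 mm. Origin: centre of underside.
Mind the look-alikes: they are no part of the job. There is more than one size of the tube; the job needs the middle-sized.

How it is judged:
On the way, in this order (a step that is already met when the one before it is completed fails the run):
1. the tube's front end is against the end stop (within 5 mm), the pin not yet bearing on it (distance between tube_front and stop_face below 0.005 m and contact force between pin and tube below 2 N), for 0.2 s.
2. the tube is clamped: the pin bears on it with more than 8 N and the clutch has slipped, by less than an eighth of a turn (distance between tube_front and stop_face below 0.005 m and contact force between pin and tube above 8 N and value of joint thumb between 0.04 and 0.785 rad), for 0.2 s.
At the end, for the whole second after the job is handed in: The tube's front end centre is within 5 mm of its place at the stop, the tube at rest; the pin bears on it with more than 8 N; the clutch has slipped, by 0.04 to 0.785 rad (an eighth of a turn) (all of step 2 and linear speed of tube below 0.01 m/s and velocity of joint thumb below 0.1 rad/s); the robot touches nothing.
It fails at once if the clutch is driven on past the first slip, an eighth of a turn or more (value of joint thumb above 0.785 rad).
It fails at once if the spool is moved more than 30 mm (distance of spool from where it was at the start of the episode above 0.03 m).
It fails at once if the discs is moved more than 30 mm (distance of discs from where it was at the start of the episode above 0.03 m).
It fails at once if the offcut is moved more than 30 mm (distance of offcut from where it was at the start of the episode above 0.03 m).
It fails at once if the bin is moved more than 30 mm (distance of bin from where it was at the start of the episode above 0.03 m).
It also fails if it takes over 48 s, if anything falls off the work surface, if the arm or the gripper's body presses on something with over 40 N, if the wrist force passes 120 N, or if a joint passes its speed limit or range.

## Working session

There is one attempt and no reset: what is moved stays moved. The work goes in short steps, Python scripts to look and compute and a tool call to move; the robot and the scene stay as the last step left them, time stands still between calls to the robot, and variables do not carry over. Pictures are saved under pics/ and viewed, and the job is handed in when it is done.

Besides the shell and the picture viewer there is one more tool, called after "Request:" by a JSON object that holds its "fn" and its "kwargs". apply_moves: Moves the arm, as the interface text tells. Its arguments: {"type":"object","properties":{"increments":{"type":"array"},"newtons":{"type":"number"}},"required":["increments"]}

```bash
ls; mkdir -p pics
python3 - <<'E'
from cell import telemetry, optics, r
import cv2
for n in ("side","top"):
    d=optics.read_camera(n)
    cv2.imwrite(f"pics/{n}0.png",d["image"])
    print(n,d["K"],d["k1"],d["rvec"],d["tvec"])
print(telemetry.observe(), r.pinch_z)
E
```

```text
pics
side [[425.93543187   0.         277.64416746]
 [  0.         425.93543187 214.67192716]
 [  0.           0.           1.        ]] -0.020499165545847797 [ 0.85340066 -2.62467254  0.98323294] [0.42435348 0.3198051  0.99427209]
top [[473.5696259    0.         275.96814452]
 [  0.         473.5696259  219.15881586]
 [  0.           0.           1.        ]] -0.024421162542886198 [ 2.11697778 -2.10700146  0.18605323] [0.01052353 0.57031395 1.59412795]
{'time': 0.1, 'qpos': array([-1.47619819e+00,  3.26845759e-01, -1.93502176e-01,  1.05204182e+00,
       -1.98920687e-05,  1.43662673e+00]), 'qd': array([ 0.00193618, -0.0005232 ,  0.00199194,  0.00145004, -0.0008197 ,
       -0.00038849]), 'effort': array([ 1.74118148e-03, -4.44238901e+01,  2.63038945e+01,  7.91956350e-03,
       -2.81473449e-04, -5.90843044e-06]), 'eef_pos': array([ 0.12469696, -0.53511557,  0.23058629]), 'tcp_rot': array([-3.11948017e+00, -3.58382570e-01, -1.82700465e-05]), 'ft_force': array([-3.65720787e-01, -1.54837711e-02,  1.54933851e-04]), 'moment': array([0.0544149 , 0.03018743, 0.00849515]), 'grip_width': 1.001755123417284} 0.0187
```

View pics/side0.png

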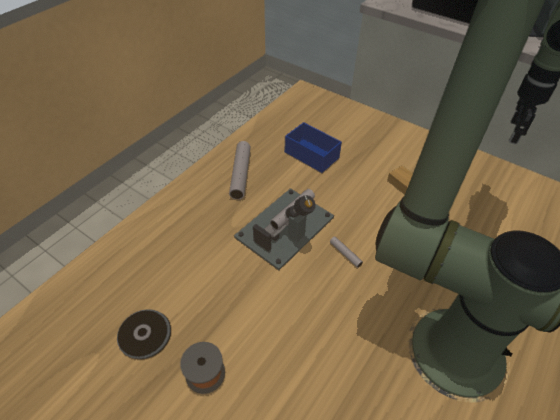

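View pics/top0.png

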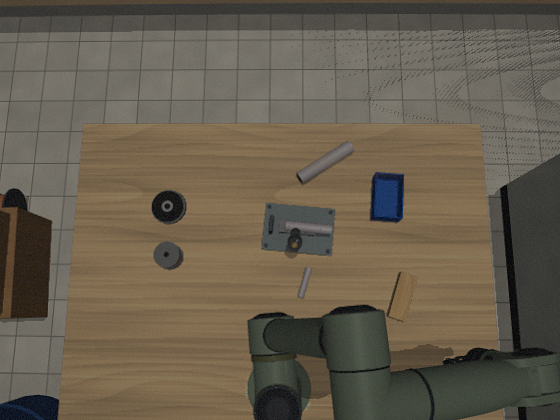

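```bash
cat > h.py <<'E'
import numpy as np, cv2
from cell import telemetry, optics, r
def cam(n):
    d=optics.read_camera(n); d["R"]=cv2.Rodrigues(np.array(d["rvec"],float))[0]; d["t"]=np.array(d["tvec"],float).ravel(); d["K"]=np.array(d["K"]); return d
def D(d): return np.array([d["k1"],0,0,0,0],float)
def ray(d,uv):
    p=cv2.undistortPoints(np.array([[uv]],float),d["K"],D(d)).ravel()
    v=d["R"].T@np.array([p[0],p[1],1]); return -d["R"].T@d["t"], v/np.linalg.norm(v)
def onz(d,uv,z):
    c,v=ray(d,uv); return c+v*(z-c[2])/v[2]
def proj(d,P):
    return cv2.projectPoints(np.array(P,float).reshape(-1,1,3),np.array(d["rvec"],float),d["t"],d["K"],D(d))[0].reshape(-1,2)
def tri(d1,a,d2,b):
    c1,v1=ray(d1,a);c2,v2=ray(d2,b)
    s=np.linalg.lstsq(np.stack([v1,-v2],1),c2-c1,rcond=None)[0]
    p,q=c1+s[0]*v1,c2+s[1]*v2
    return (p+q)/2,np.linalg.norm(p-q)
def crop(d,name,u0,v0,w,h,s):
    im=cv2.resize(d["image"][v0:v0+h,u0:u0+w],None,fx=s,fy=s,interpolation=cv2.INTER_CUBIC)
    for u in range((u0+9)//10*10,u0+w,10):
        cv2.line(im,(int((u-u0+.5)*s),0),(int((u-u0+.5)*s),5),(0,0,255),1); cv2.putText(im,str(u),(int((u-u0+.5)*s)-10,16),0,.35,(0,0,255),1)
    for v in range((v0+9)//10*10,v0+h,10):
        cv2.line(im,(0,int((v-v0+.5)*s)),(5,int((v-v0+.5)*s)),(0,0,255),1); cv2.putText(im,str(v),(6,int((v-v0+.5)*s)+4),0,.35,(0,0,255),1)
    cv2.imwrite(name,im)
E
python3 - <<'E'
from h import *
d=cam("side");crop(d,"pics/sc.png",225,180,120,95,6.5)
d=cam("top");crop(d,"pics/tc.png",250,190,100,75,8)
E
```

```text
(no output)
```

View pics/sc.png

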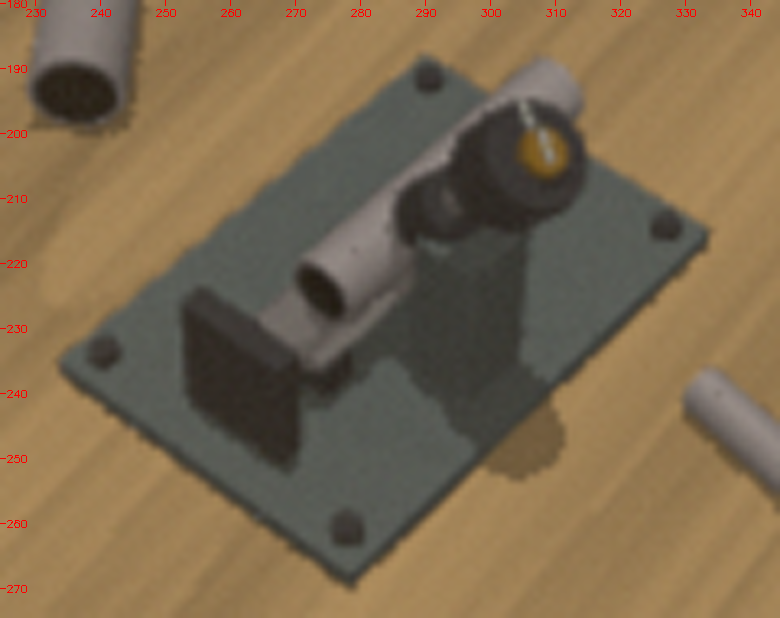

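View pics/tc.png

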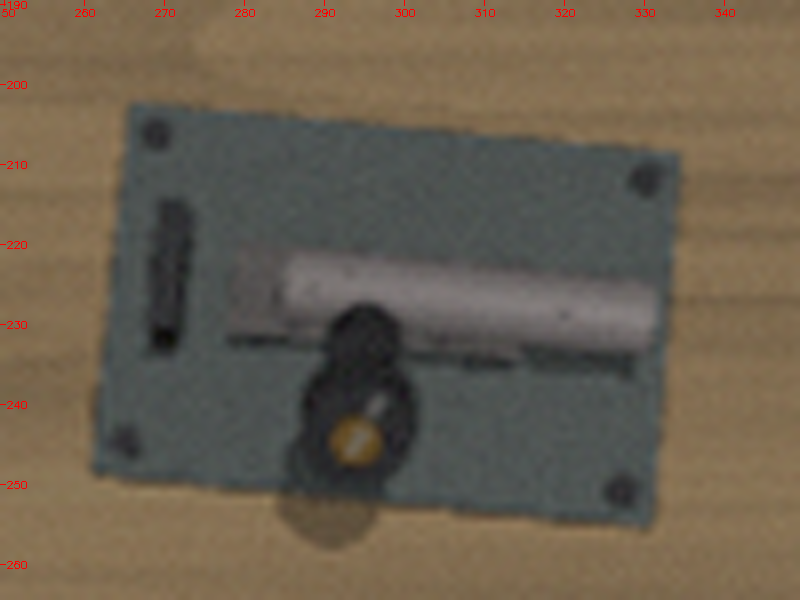

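The top view shows the plate's corners near (266,202), (334,209), (331,255), (261,249), with the stop on the left (world +y) and the knob leaning towards the robot. Next I'll measure it.

Run:
```python
from h import *
T=cam("top");S=cam("side")
def c(u0,v0,s,l): return [(u0+x/s-.5,v0+y/s-.5) for x,y in l]
tc=c(250,190,8,[(130,103),(680,153),(652,525),(95,473)])   # (+x,+y),(+x,-y),(-x,-y),(-x,+y)
sc=c(225,180,6.5,[(62,365),(425,57),(708,235),(350,585)])
loc=np.array([[.085,.125],[.085,-.125],[-.085,-.125],[-.085,.125]])
def fit(P):
    m=P.mean(0); a=loc; b=P-m
    th=np.arctan2((a[:,0]*b[:,1]-a[:,1]*b[:,0]).sum(),(a*b).sum())
    R=np.array([[np.cos(th),-np.sin(th)],[np.sin(th),np.cos(th)]])
    print("c",m.round(4),"yaw deg",np.degrees(th).round(2),"res mm",(1e3*(b-a@R.T)).round(1).tolist())
    return m,th
for d,l in((T,tc),(S,sc)):
    P=np.array([onz(d,p,.012)[:2] for p in l]); fit(P)
# color mask line-based: grey plate mask
# tube ends / knob
kt=c(250,190,8,[(357,440)])[0]; ks=c(225,180,6.5,[(545,152)])[0]
print("spindle end tri",tri(T,kt,S,ks))
for n,p,z in (("front top",(283,285),.071),("back top",(658,283),.071)):
    pass
# tube centre line in top view: front edge mid, back edge mid
tf=c(250,190,8,[(284,280)])[0]; tb=c(250,190,8,[(660,316)])[0]
print("tube front/back (axis z .06)",onz(T,tf,.060),onz(T,tb,.060))
fs=c(225,180,6.5,[(321,291)])[0]
print("front side view face centre z.054",onz(S,fs,.054))
```

```text
c [ 0.5452 -0.065 ] yaw deg -5.08 res mm [[-0.7, -0.8], [-1.0, 1.4], [0.9, 1.5], [0.8, -2.1]]
c [ 0.5444 -0.0626] yaw deg -5.11 res mm [[-1.9, -2.5], [0.2, -0.1], [1.8, 1.6], [-0.1, 0.9]]
spindle end tri (array([ 0.46477728, -0.0475481 ,  0.17281201]), np.float64(0.00037590614067665865))
tube front/back (axis z .06) [ 0.55059389 -0.01828222  0.06      ] [ 0.53531365 -0.18060909  0.06      ]
front side view face centre z.054 [ 0.55159046 -0.01998637  0.054     ]
```

```bash
cat >> h.py <<'E'
from scipy.spatial.transform import Rotation as Ro
TH=np.radians(-5.1); C=np.array([.545,-.064,0])
XF=np.array([np.cos(TH),np.sin(TH),0]);YF=np.array([-np.sin(TH),np.cos(TH),0]);ZF=np.array([0,0,1.])
SEAT=C+.01*YF+.054*ZF
A=-np.sin(np.radians(35))*XF+np.cos(np.radians(35))*ZF
def F(x,y,z): return C+x*XF+y*YF+z*ZF
def inc(P,M=None):
    o=telemetry.observe(); R0=Ro.from_rotvec(o["tcp_rot"])
    t=R0.inv().apply(np.asarray(P)-o["eef_pos"])*100
    rv=np.zeros(3) if M is None else np.degrees((R0.inv()*Ro.from_matrix(M)).as_rotvec())
    return t.round(2),rv.round(1)
MP=np.stack([YF,XF,-ZF],1)   # pushing
E
python3 - <<'E'
from h import *
print(F(0,-.125-.04,.15)); print(inc(F(0,-.165,.15),MP))
for n in("bin","offcut"):pass
T=cam("top"); print("bin",onz(T,(387,197),.0),"offcut",onz(T,(402,296),.035))
print(inc(F(-.02,-.2,.2),MP))
E
```

```text
[ 0.53033244 -0.22834678  0.15      ]
(array([ 46.47, -20.71,   8.12]), array([ -0. ,  -0. , -71.8]))
bin [ 0.66418452 -0.38788947  0.        ] offcut [ 0.3084769  -0.41807282  0.035     ]
(array([ 43.48, -18.02,   3.12]), array([ -0. ,  -0. , -71.8]))
```

Request:
{"fn": "apply_moves", "kwargs": {"increments": [[[6,-2.5,0,0,0,-10,0],[12,-5,0,0,0,-20,0],[17.5,-7.5,0,0,0,-30,0],[23,-10,1,0,0,-40,0],[29,-12.5,2,0,0,-50,0]]]}}

```text
time: 0.98
eef_pos: [0.3764, -0.3497, 0.212]
tcp_rot: [2.672, 1.651, 0.0]
ft_force: [0.3, -1.4, 0.1]
grip_width: 0.001
```

Run:
```python
from h import *
print(inc(F(0,-.165,.12),MP)); print(telemetry.observe()["qpos"].round(2))
```

```text
(array([17.74,  8.34,  9.21]), array([  0. ,   0. , -21.5]))
[-0.89  0.27 -0.32  0.98  0.    1.14]
```

Request:
{"fn": "apply_moves", "kwargs": {"increments": [[[5,2.5,2,0,0,-8,0],[10,4.8,4.5,0,0,-15,0],[15,7,7,0,0,-21.5,0],[17.7,8.3,9,0,0,-21.5,0],[17.7,8.3,9.2,0,0,-21.5,0]]]}}

```text
time: 1.6
eef_pos: [0.5302, -0.2264, 0.1183]
tcp_rot: [-2.312, -2.124, 0.001]
ft_force: [-0.5, 0.3, -0.3]
grip_width: 0.001
```

Run:
```python
from h import *
o=telemetry.observe();print(o["eef_pos"],o["ft_force"],o["qpos"].round(2))
print(inc(F(0,-.155,.045),MP))
d=cam("side");crop(d,"pics/s2.png",225,130,140,105,5.5)
d=cam("top");crop(d,"pics/t2.png",250,190,100,75,8)
```

```text
[ 0.53018442 -0.22642052  0.11830875] [-0.52937498  0.25380928 -0.31207782] [-0.53  0.47 -0.28  0.82 -0.    1.12]
(array([0.8 , 0.05, 7.33]), array([-0.1, -0. ,  0.2]))
```

View pics/s2.png

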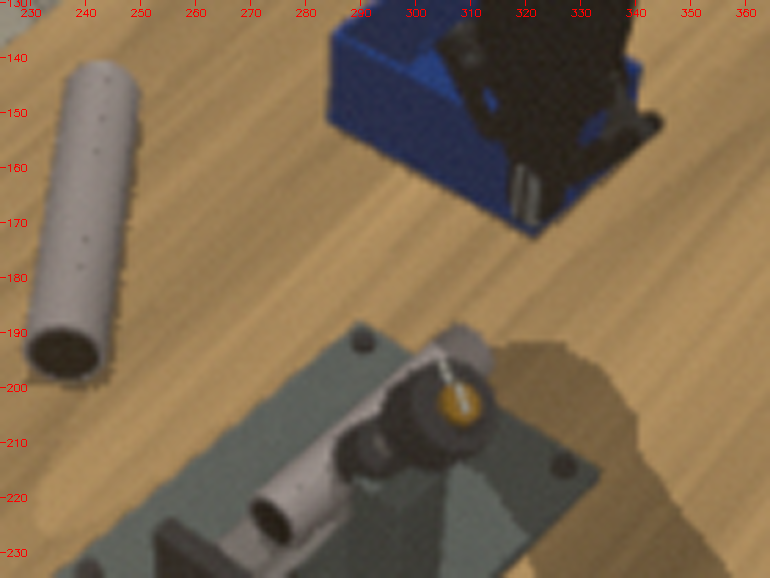

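The closed fingers are behind the tube, at about (321,170) in the picture, clear of the bin. I'll go down, then push.

Request:
{"fn": "apply_moves", "kwargs": {"increments": [[[0.3,0,4,0,0,0,0],[0.5,0,7.3,0,0,0,0],[0.8,0,7.3,0,0,0,0],[1.8,0.05,7.3,0,0,0,0],[2.5,0.05,7.3,0,0,0,0]]]}}

```text
time: 2.33
eef_pos: [0.5332, -0.2039, 0.0487]
tcp_rot: [2.315, 2.119, 0.001]
ft_force: [-0.2, -0.1, 0.6]
grip_width: -0.001
```

Run:
```python
from h import *
o=telemetry.observe();print(o["eef_pos"],o["ft_force"],o["qpos"].round(2), ((o["eef_pos"]-C)@np.stack([XF,YF,ZF],1)).round(4))
d=cam("side");crop(d,"pics/s3.png",225,150,120,95,6.5)
```

```text
[ 0.53321642 -0.20386459  0.04866659] [-0.19070758 -0.08401485  0.62005   ] [-0.49  0.54 -0.37  0.66 -0.    1.16] [ 0.0007 -0.1404  0.0487]
```

View pics/s3.png

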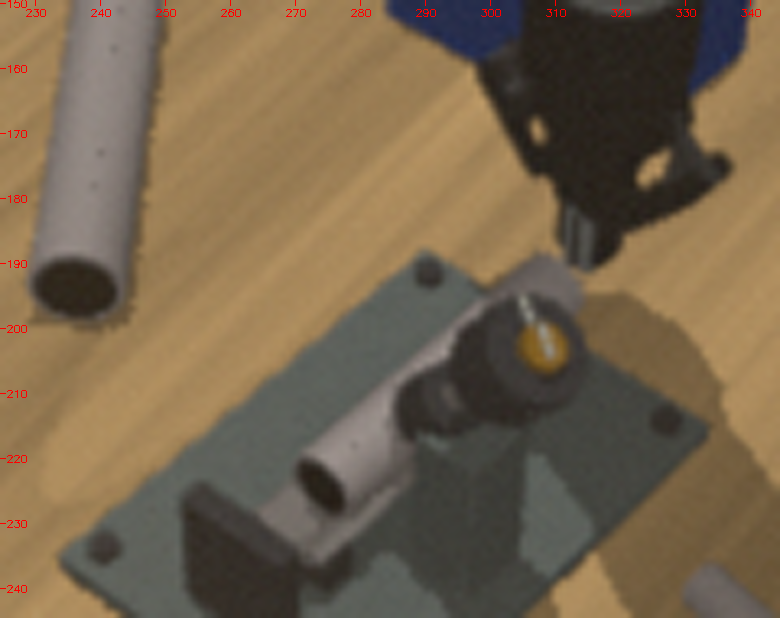

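Request:
{"fn": "apply_moves", "kwargs": {"increments": [[[0.8,0,0.2,0,0,0,0],[1.6,0,0.2,0,0,0,0],[2.4,0,0.2,0,0,0,0],[3.2,0,0.2,0,0,0,0],[4.0,0,0.2,0,0,0,0]]]}}

```text
time: 3.0
eef_pos: [0.5371, -0.1644, 0.047]
tcp_rot: [2.313, 2.118, -0.003]
ft_force: [-0.4, -6.6, 1.7]
grip_width: 0.002
```

Request:
{"fn": "apply_moves", "kwargs": {"increments": [[[0.5,0,0,0,0,0,0],[0.9,0,0,0,0,0,0],[1.2,0,0,0,0,0,0],[1.4,0,0,0,0,0,0],[1.4,0,0,0,0,0,0]]]}}

```text
time: 3.62
eef_pos: [0.5384, -0.1506, 0.0471]
tcp_rot: [2.313, 2.118, -0.003]
ft_force: [-0.1, -3.9, 2.7]
grip_width: -0.003
```

Run:
```python
from h import *
o=telemetry.observe();print(o["eef_pos"],o["ft_force"], ((o["eef_pos"]-C)@np.stack([XF,YF,ZF],1)).round(4))
d=cam("side");crop(d,"pics/s4.png",225,160,120,95,6.5)
```

```text
[ 0.53835919 -0.15055098  0.04712735] [-0.1423616  -3.85633897  2.72219256] [ 0.0011 -0.0868  0.0471]
```

View pics/s4.png

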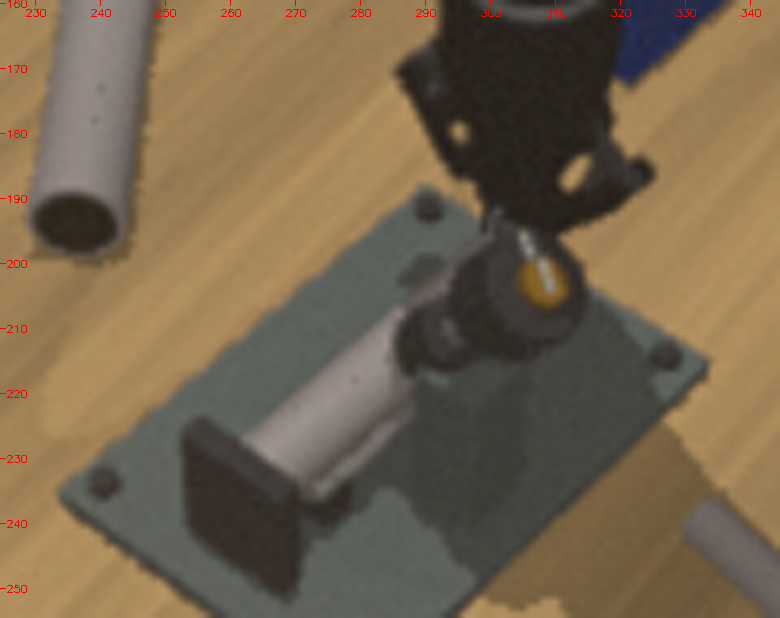

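The tube's front end is now hidden behind the stop at about (270,222), so it is near home. I'll creep until the force rises.

Request:
{"fn": "apply_moves", "kwargs": {"increments": [[[0.2,0,0,0,0,0,0],[0.3,0,0,0,0,0,0],[0.4,0,0,0,0,0,0],[0.5,0,0,0,0,0,0],[0.5,0,0,0,0,0,0]]]}}

```text
time: 4.3
eef_pos: [0.5387, -0.1467, 0.0471]
tcp_rot: [2.313, 2.116, -0.006]
ft_force: [-1.5, -7.7, 1.0]
grip_width: 0.003
```

Request:
{"fn": "apply_moves", "kwargs": {"increments": [[[0.1,0,0,0,0,0,0],[0.2,0,0,0,0,0,0],[0.3,0,0,0,0,0,0],[0.3,0,0,0,0,0,0],[0.3,0,0,0,0,0,0]]]}}

```text
time: 4.92
eef_pos: [0.5386, -0.1468, 0.0472]
tcp_rot: [2.312, 2.111, -0.014]
ft_force: [-3.1, -12.7, -0.4]
grip_width: 0.002
```

Request:
{"fn": "apply_moves", "kwargs": {"increments": [[[-3,0,0,0,0,0,0],[-5,0,-2,0,0,-5,4],[-6,-1,-7,0,0,-15,8.5],[-6,-3,-13,0,0,-25,8.5],[-6,-5,-19,0,0,-35,8.5]]]}}

```text
time: 5.55
eef_pos: [0.483, -0.1978, 0.2376]
tcp_rot: [1.564, 2.718, -0.013]
ft_force: [-0.3, -0.5, 0.4]
grip_width: 0.844
```

```bash
cat >> h.py <<'E'
def MK(deg): # tool frame on screw; deg: turn about tool z from x=YF
    z=-A; x=YF; y=np.cross(z,x); a=np.radians(deg)
    return np.stack([np.cos(a)*x+np.sin(a)*y, -np.sin(a)*x+np.cos(a)*y, z],1)
E
python3 - <<'E'
from h import *
o=telemetry.observe();print(o["eef_pos"],o["ft_force"],o["qpos"].round(2))
P=SEAT+A*.20;print(P);print(inc(P,MK(-90)))
T=cam("top");crop(T,"pics/t5.png",250,190,100,75,8)
d=cam("side");crop(d,"pics/s5.png",225,160,120,95,6.5)
E
```

```text
[ 0.48302396 -0.19783953  0.23758509] [-0.26765844 -0.47961324  0.38842327] [-0.53  0.27 -0.26  1.04 -0.01  0.52]
[ 0.43162781 -0.04384205  0.21783041]
(array([15.92,  3.3 ,  1.82]), array([-17.2, -31.9, -52.8]))
```

View pics/t5.png

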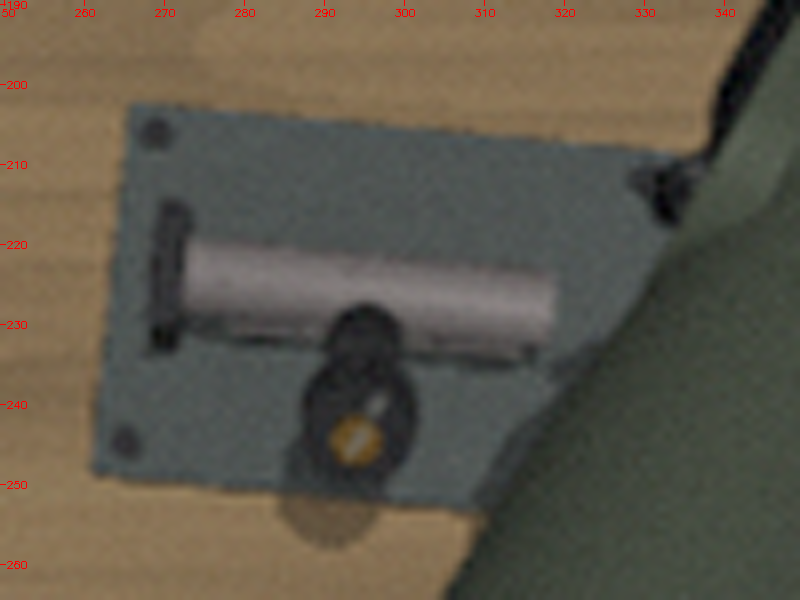

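View pics/s5.png

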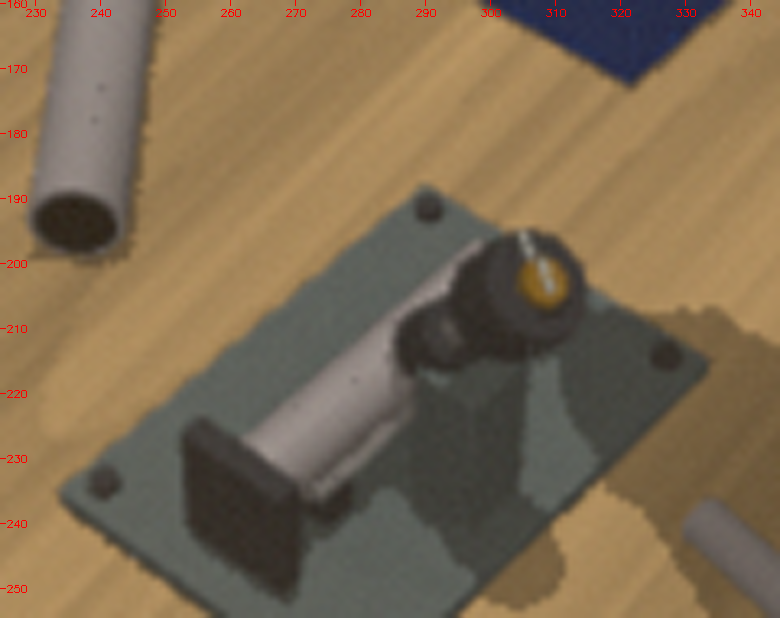

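The tube touches the stop in both views: its front is at (273,224) in the top view, right at the stop. Next I'll refine the screw axis from the brass end and compute the approach.

```bash
cat >> h.py <<'E'
def brass(d,box):
    u0,v0,u1,v1=box
    im=cv2.resize(d["image"][v0:v1,u0:u1],None,fx=8,fy=8,interpolation=cv2.INTER_CUBIC)
    h=cv2.cvtColor(im,cv2.COLOR_BGR2HSV)
    m=cv2.inRange(h,(10,110,70),(30,255,255))
    cs=max(cv2.findContours(m,0,1)[0],key=cv2.contourArea)
    e=cv2.fitEllipse(cv2.convexHull(cs))
    return (u0+e[0][0]/8-.44,v0+e[0][1]/8-.44),[x/8 for x in e[1]]
E
python3 - <<'E'
from h import *
T=cam("top");S=cam("side")
a,ea=brass(T,(285,236,303,254));b,eb=brass(S,(298,192,318,214))
print(a,ea,b,eb)
p,g=tri(T,a,S,b);print(p,g)
s=(p-SEAT)@A;print("along",s,"off axis fixture",(((p-SEAT)-s*A)@np.stack([XF,YF,ZF],1)).round(4))
E
```

```text
(294.0337663269043, 244.62585121154785) [6.053879261016846, 6.256536483764648] (369.7775979614258, 214.462681350708) [17.028369903564453, 151.9327850341797]
[ 0.38339788 -0.0572626   0.22351282] 0.14834476896948778
along 0.23152450211761397 off axis fixture [-0.0288 -0.0177 -0.0201]
```

Request:
{"fn": "apply_moves", "kwargs": {"increments": [[[3,0.6,0,-3.5,-6.5,-10,8.5],[6.5,1.3,0,-7,-13,-21,8.5],[9.5,2,0.5,-10.5,-19.5,-32,8.5],[12.5,2.6,1,-14,-26,-43,8.5],[15.9,3.3,1.8,-17.2,-31.9,-52.8,8.5]]]}}

```text
time: 6.38
eef_pos: [0.433, -0.0423, 0.2153]
tcp_rot: [0.33, 2.597, -0.035]
ft_force: [0.4, 0.2, 0.4]
grip_width: 0.994
```

Run:
```python
from h import *
o=telemetry.observe();print(o["eef_pos"],o["moment"],o["qpos"].round(2))
print(tri(cam("top"),(294.03,244.6),cam("side"),(308.3,202.9)))
P=SEAT+A*.105+np.array([.0006,-.0004,0]);print(inc(P,MK(-90)))
d=cam("side");crop(d,"pics/s6.png",225,120,140,105,5.5)
```

```text
[ 0.43295987 -0.04229907  0.21529701] [0.08599743 0.42188303 0.03653201] [-0.32 -0.24 -0.99  0.3   0.07 -0.05]
(array([ 0.46453747, -0.0471844 ,  0.17317315]), np.float64(8.94335568322961e-05))
(array([-1.97,  0.25,  9.06]), array([-2.8, -5.6, -8.8]))
```

View pics/s6.png

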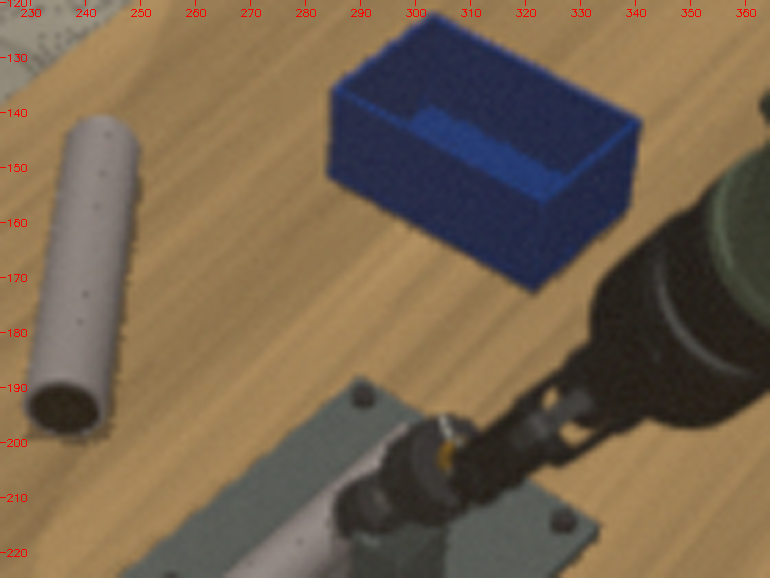

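Request:
{"fn": "apply_moves", "kwargs": {"increments": [[[-0.5,-0.1,-0.2,-1.4,-2.8,-4.4,8.5],[-1.0,-0.2,-0.4,-2.8,-5.6,-8.8,8.5],[-1.0,-0.2,-0.4,-2.8,-5.6,-8.8,8.5],[-1.0,-0.2,-0.4,-2.8,-5.6,-8.8,8.5],[-1.0,-0.2,-0.4,-2.8,-5.6,-8.8,8.5]]]}}

```text
time: 7.15
eef_pos: [0.4358, -0.0453, 0.2208]
tcp_rot: [0.115, 2.525, -0.037]
ft_force: [-0.4, 0.6, 0.3]
grip_width: 0.998
```

Run:
```python
from h import *
o=telemetry.observe();print(o["eef_pos"],o["moment"],o["qpos"].round(2))
P=SEAT+A*.105+np.array([.0006,-.0004,0]);print(inc(P,MK(-90)))
```

```text
[ 0.43576922 -0.04533614  0.22083417] [0.06986956 0.58152399 0.03306905] [-0.39 -0.29 -1.06  0.2   0.17 -0.25]
(array([0.5 , 0.09, 9.54]), array([-0.1,  0.2, -0.1]))
```

Request:
{"fn": "apply_moves", "kwargs": {"increments": [[[0.3,0.05,1.5,0,0,0,8.5],[0.5,0.1,3.5,0,0,0,8.5],[0.5,0.1,5.5,0,0,0,8.5],[0.5,0.1,7.5,0,0,0,8.5],[0.5,0.1,9.3,0,0,0,8.5]]]}}

```text
time: 7.78
eef_pos: [0.486, -0.0488, 0.1414]
tcp_rot: [0.115, 2.526, -0.037]
ft_force: [0.3, -0.3, 0.7]
grip_width: 0.993
```

Run:
```python
from h import *
o=telemetry.observe();print(o["eef_pos"],o["ft_force"],o["moment"],o["qpos"].round(2))
P=SEAT+A*.105+np.array([.0006,-.0004,0]);print(inc(P,MK(-90)))
d=cam("side");crop(d,"pics/s7.png",255,160,90,70,8)
T=cam("top");crop(T,"pics/t7.png",250,190,100,75,8)
```

```text
[ 0.4859626  -0.04875941  0.1414111 ] [ 0.26131455 -0.29383918  0.71227741] [ 0.02292685  0.56295167 -0.02537508] [-0.34  0.01 -1.12 -0.16  0.14 -0.21]
(array([ 0.03, -0.03,  0.15]), array([-0.1,  0.2, -0.1]))
```

View pics/s7.png

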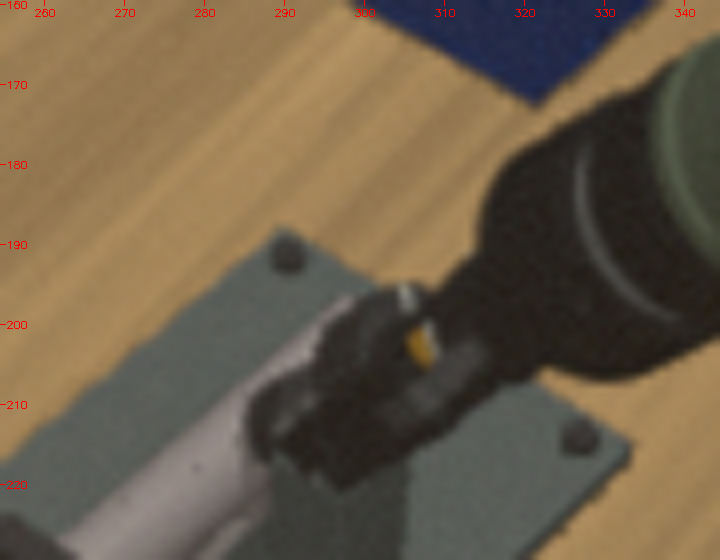

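View pics/t7.png

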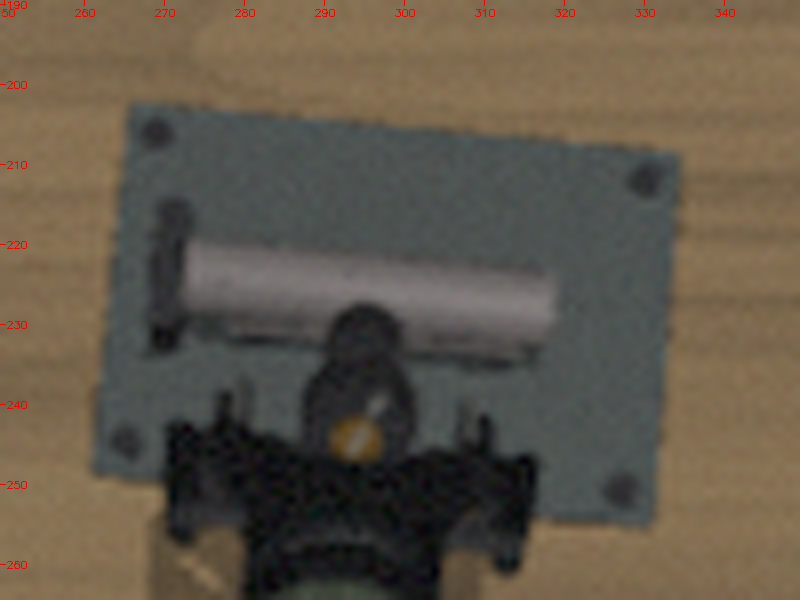

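The knob sits centred between the open fingers, around (294,244) in the top view. Closing.

Request:
{"fn": "apply_moves", "kwargs": {"increments": [[[0,0,0.15,0,0,0,6],[0,0,0.15,0,0,0,4],[0,0,0.15,0,0,0,4],[0,0,0.15,0,0,0,4],[0,0,0.15,0,0,0,4]]], "newtons": 40}}

```text
time: 8.5
eef_pos: [0.4863, -0.0493, 0.14]
tcp_rot: [0.116, 2.527, -0.038]
ft_force: [-5.5, -2.5, 7.7]
grip_width: 0.527
```

```bash
cat >> h.py <<'E'
def st():
    o=telemetry.observe();R=Ro.from_rotvec(o["tcp_rot"]).as_matrix()
    d=o["eef_pos"]-SEAT;s=d@A
    ang=np.degrees((Ro.from_matrix(MK(0)).inv()*Ro.from_matrix(R)).as_rotvec())
    print("t",o["time"],"s",round(s,4),"off",((d-s*A)*1e3).round(1),"ang",ang.round(1),"Ftool",(R.T@o["ft_force"]).round(2),"Mtool",(R.T@o["moment"]).round(3),"w",round(o["grip_width"],3),"q",o["qpos"].round(2))
E
python3 -c "
from h import *
st()"
```

```text
t 8.5 s 0.1047 off [ 0.3 -0.6  0.2] ang [  0.   -0.2 -89.9] Ftool [-0.15 -3.01 -9.3 ] Mtool [ 0.507  0.653 -0.019] w 0.527 q [-0.34  0.01 -1.12 -0.16  0.14 -0.21]
```

Request:
{"fn": "apply_moves", "kwargs": {"increments": [[[0,0,0.05,0,0,6,4],[0,0,0.1,0,0,12,4],[0,0,0.16,0,0,18,4],[0,0,0.21,0,0,24,4],[0,0,0.26,0,0,30,4]]]}}

```text
time: 9.12
eef_pos: [0.4878, -0.0498, 0.1382]
tcp_rot: [0.773, 2.417, 0.171]
ft_force: [-2.2, -2.1, 1.2]
grip_width: 0.527
```

Run:
```python
from h import *
st()
T=cam("top");crop(T,"pics/t8.png",270,215,50,38,16)
d=cam("side");crop(d,"pics/s8.png",280,175,60,45,13)
```

```text
t 9.125 s 0.1023 off [ 0.4 -1.   0.4] ang [ -0.   -0.2 -59.7] Ftool [-0.33 -2.42 -2.12] Mtool [ 0.624  0.269 -0.107] w 0.527 q [-0.34  0.02 -1.12 -0.17  0.14  0.32]
```

View pics/t8.png

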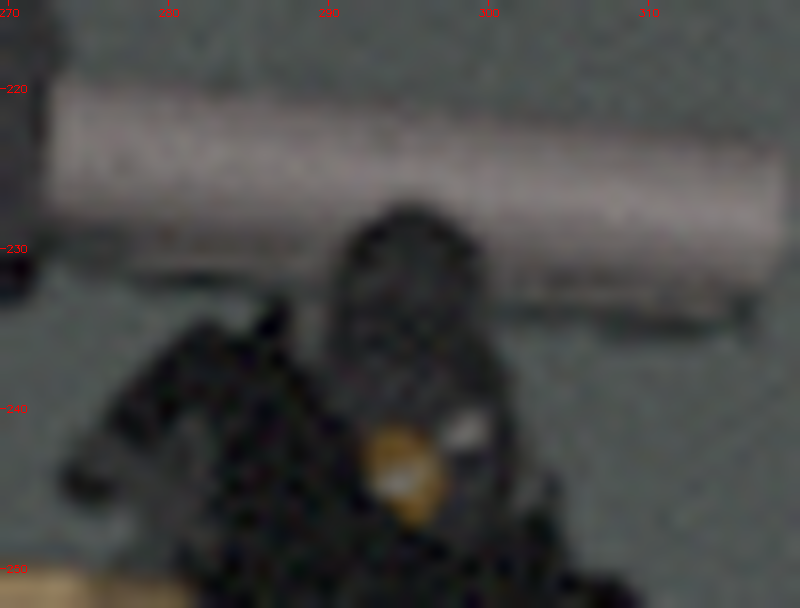

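View pics/s8.png

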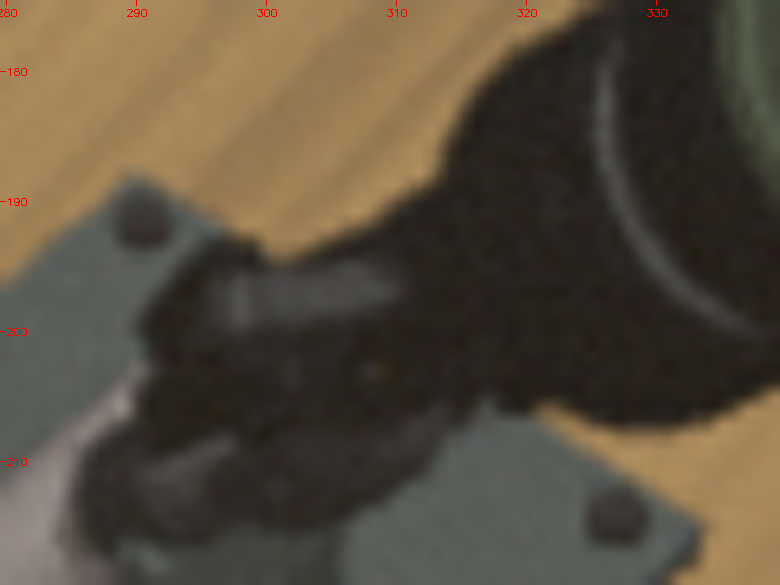

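Request:
{"fn": "apply_moves", "kwargs": {"increments": [[[0,0,0.01,0,0,2,4],[0,0,0.03,0,0,4,4],[0,0,0.05,0,0,6,4],[0,0,0.07,0,0,8,4],[0,0,0.09,0,0,10,4]]]}}

```text
time: 9.85
eef_pos: [0.4884, -0.05, 0.1375]
tcp_rot: [0.983, 2.348, 0.239]
ft_force: [-2.8, -2.7, 1.6]
grip_width: 0.526
```

```bash
python3 -c "
from h import *
st()"
```

```text
t 9.85 s 0.1014 off [ 0.5 -1.1  0.4] ang [ -0.   -0.2 -49.7] Ftool [-0.99 -2.97 -2.75] Mtool [ 0.78   0.073 -0.062] w 0.526 q [-0.34  0.02 -1.12 -0.17  0.14  0.5 ]
```

Request:
{"fn": "apply_moves", "kwargs": {"increments": [[[0,0,0.01,0,0,2,4],[0,0,0.03,0,0,4,4],[0,0,0.05,0,0,6,4],[0,0,0.06,0,0,7,4],[0,0,0.07,0,0,8,4]]]}}

```text
time: 10.48
eef_pos: [0.4888, -0.05, 0.1369]
tcp_rot: [1.15, 2.281, 0.293]
ft_force: [-2.6, -2.9, 2.5]
grip_width: 0.529
```

```bash
python3 -c "
from h import *
st()"
```

```text
t 10.475 s 0.1007 off [ 0.4 -1.1  0.4] ang [ -0.   -0.3 -41.7] Ftool [-2.07 -2.44 -3.39] Mtool [ 0.802 -0.059 -0.108] w 0.529 q [-0.34  0.03 -1.12 -0.17  0.14  0.64]
```

Request:
{"fn": "apply_moves", "kwargs": {"increments": [[[0,0,0.01,0,0,1.5,4],[0,0,0.02,0,0,3,4],[0,0,0.04,0,0,4.5,4],[0,0,0.05,0,0,6,4],[0,0,0.06,0,0,7,4]]]}}

```text
time: 11.1
eef_pos: [0.4891, -0.0501, 0.1364]
tcp_rot: [1.293, 2.214, 0.34]
ft_force: [-2.0, -3.9, 1.9]
grip_width: 0.525
```

Run:
```python
from h import *
st()
T=cam("top");crop(T,"pics/t9.png",270,215,50,38,16)
```

```text
t 11.1 s 0.1001 off [ 0.4 -1.2  0.4] ang [ -0.1  -0.3 -34.6] Ftool [-3.19 -2.5  -2.53] Mtool [ 0.853 -0.233 -0.085] w 0.525 q [-0.34  0.03 -1.12 -0.18  0.14  0.76]
```

View pics/t9.png

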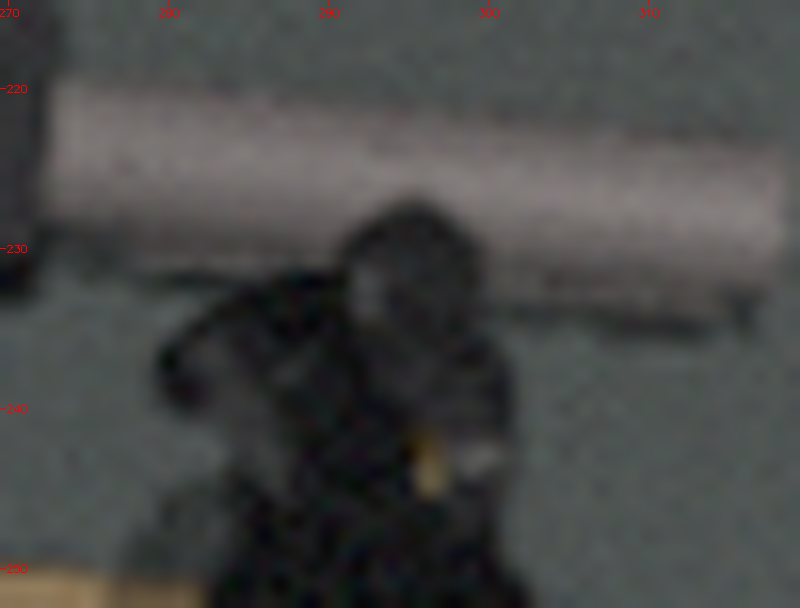

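Request:
{"fn": "apply_moves", "kwargs": {"increments": [[[0,0,0.01,0,0,1.5,4],[0,0,0.02,0,0,3,4],[0,0,0.04,0,0,4.5,4],[0,0,0.05,0,0,6,4],[0,0,0.06,0,0,7,4]]]}}

```text
time: 11.78
eef_pos: [0.4894, -0.0502, 0.136]
tcp_rot: [1.433, 2.139, 0.387]
ft_force: [-5.4, -3.4, 5.7]
grip_width: 0.528
```

```bash
python3 -c "
from h import *
st()"
```

```text
t 11.775 s 0.0996 off [ 0.4 -1.3  0.4] ang [ -0.1  -0.3 -27.5] Ftool [-3.08 -2.56 -7.58] Mtool [ 0.896 -0.372 -0.138] w 0.528 q [-0.34  0.03 -1.12 -0.18  0.14  0.88]
```

Request:
{"fn": "apply_moves", "kwargs": {"increments": [[[0,0,0.01,0,0,1.5,4],[0,0,0.02,0,0,3,4],[0,0,0.03,0,0,4,4],[0,0,0.04,0,0,5,4],[0,0,0.05,0,0,6,4]]]}}

```text
time: 12.4
eef_pos: [0.4896, -0.0503, 0.1358]
tcp_rot: [1.551, 2.068, 0.426]
ft_force: [-8.5, -1.7, 9.5]
grip_width: 0.53
```

Run:
```python
from h import *
st()
T=cam("top");crop(T,"pics/t10.png",270,215,50,38,16)
```

```text
t 12.4 s 0.0994 off [ 0.5 -1.3  0.4] ang [ -0.1  -0.3 -21.5] Ftool [ -1.88  -2.11 -12.55] Mtool [ 0.897 -0.497 -0.244] w 0.53 q [-0.34  0.03 -1.12 -0.18  0.14  0.99]
```

View pics/t10.png

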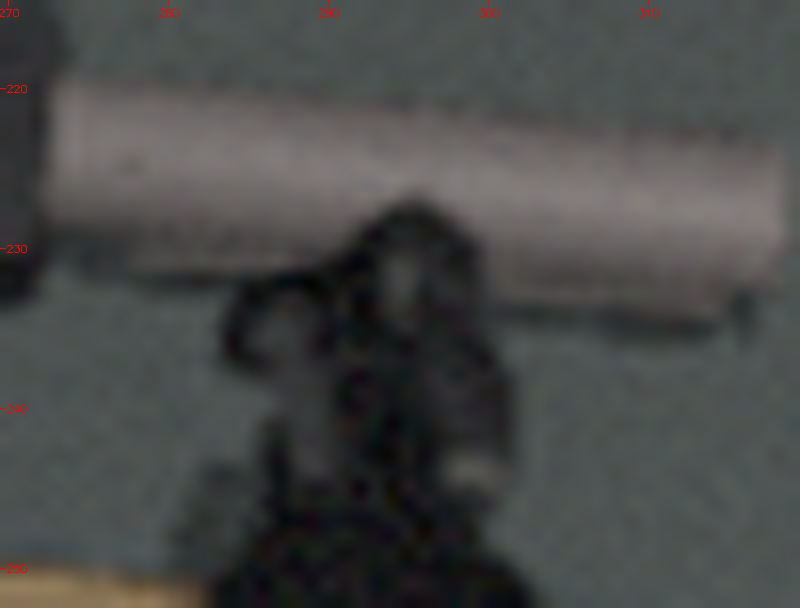

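Axial torque has risen to about 0.23 N·m, the clutch level. I'll add roughly 10° with no axial feed and see whether it plateaus.

Request:
{"fn": "apply_moves", "kwargs": {"increments": [[[0,0,-0.01,0,0,1.5,4],[0,0,-0.02,0,0,3,4],[0,0,-0.02,0,0,4.5,4],[0,0,-0.02,0,0,6,4],[0,0,-0.02,0,0,6,4]]]}}

```text
time: 13.08
eef_pos: [0.4894, -0.0503, 0.136]
tcp_rot: [1.665, 1.992, 0.464]
ft_force: [-3.7, -3.4, 2.8]
grip_width: 0.53
```

```bash
python3 -c "
from h import *
st()"
```

```text
t 13.075 s 0.0996 off [ 0.4 -1.4  0.4] ang [ -0.1  -0.3 -15.4] Ftool [-3.34 -2.09 -4.2 ] Mtool [ 0.779 -0.587 -0.13 ] w 0.53 q [-0.34  0.03 -1.12 -0.18  0.14  1.1 ]
```

Request:
{"fn": "apply_moves", "kwargs": {"increments": [[[0,0,0,0,0,1.5,4],[0,0,0,0,0,3,4],[0,0,0,0,0,4,4],[0,0,0,0,0,5,4],[0,0,0,0,0,6,4]]]}}

```text
time: 13.7
eef_pos: [0.4894, -0.0504, 0.136]
tcp_rot: [1.777, 1.91, 0.501]
ft_force: [-3.3, -4.0, 2.4]
grip_width: 0.529
```

```bash
python3 -c "
from h import *
st()"
```

```text
t 13.7 s 0.0996 off [ 0.4 -1.4  0.4] ang [-0.1 -0.3 -9.3] Ftool [-4.03 -1.72 -3.6 ] Mtool [ 0.797 -0.769 -0.241] w 0.529 q [-0.34  0.03 -1.12 -0.18  0.14  1.2 ]
```

Torque stays at clutch level (about 0.24 N·m while turning), and the knob no longer advances. Both point to slipping. I'll open, back away along the axis and read the lines.

Request:
{"fn": "apply_moves", "kwargs": {"increments": [[[0,0,0,0,0,0,8.5],[0,0,0,0,0,0,8.5],[0,0,0,0,0,0,8.5],[0,0,0,0,0,0,8.5],[0,0,-0.3,0,0,0,8.5]]]}}

```text
time: 14.32
eef_pos: [0.4876, -0.0501, 0.1383]
tcp_rot: [1.777, 1.911, 0.501]
ft_force: [-0.3, -0.1, -0.2]
grip_width: 0.998
```

Request:
{"fn": "apply_moves", "kwargs": {"increments": [[[0,0,-2,0,0,0,8.5],[0,0,-4,0,0,0,8.5],[0,0,-7,0,0,0,8.5],[0,0,-10,0,0,0,8.5],[0,0,-13,0,0,0,8.5]]]}}

```text
time: 14.95
eef_pos: [0.4123, -0.0426, 0.2455]
tcp_rot: [1.777, 1.911, 0.502]
ft_force: [0.7, -0.3, 0.7]
grip_width: 0.995
```

Run:
```python
from h import *
st()
T=cam("top");crop(T,"pics/t11.png",270,215,50,38,16)
d=cam("side");crop(d,"pics/s11.png",280,175,60,45,13)
```

```text
t 14.95 s 0.2338 off [-0.1 -0.4 -0. ] ang [-0.1 -0.3 -9.3] Ftool [-0.38  0.97 -0.18] Mtool [ 0.495  0.045 -0.066] w 0.995 q [-0.42 -0.39 -1.04  0.33  0.18  1.13]
```

View pics/t11.png

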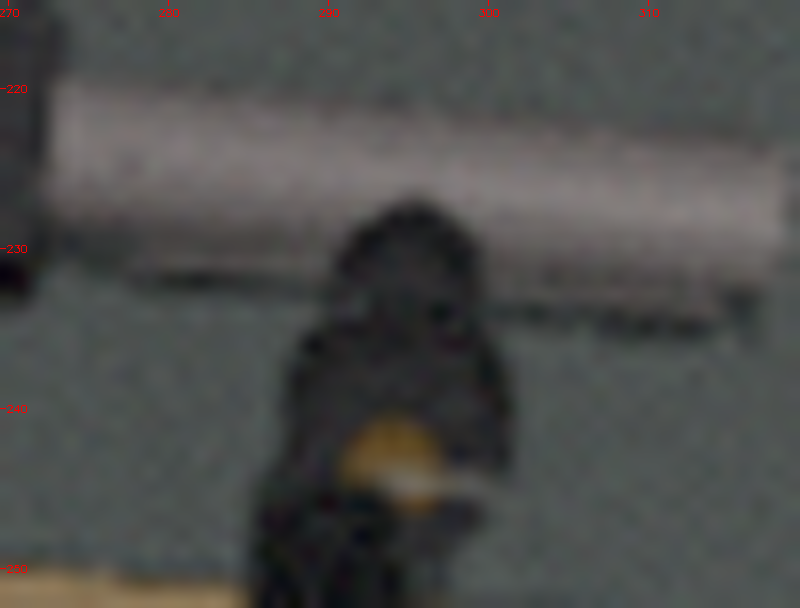

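View pics/s11.png

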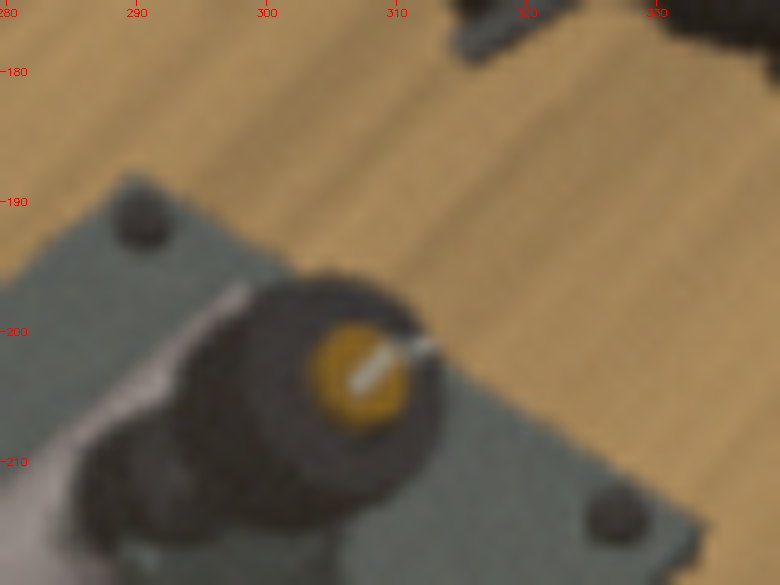

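Run:
```python
from h import *
S=cam("side")
def onp(uv,s):
    c,v=ray(S,uv); p0=SEAT+A*s; return c+v*((p0-c)@A)/(v@A)
M=MK(0)
def ang(a,b,s,u0,v0,k):
    f=lambda p:(u0+p[0]/k-.5,v0+p[1]/k-.5)
    d=M.T@(onp(f(b),s)-onp(f(a),s)); print(np.degrees(np.arctan2(d[1],d[0])).round(1),np.hypot(d[0],d[1])*1e3)
print("spindle");ang((352,390),(396,343),.139,280,175,13)
print("knob");ang((402,355),(437,340),.133,280,175,13)
print("initial spindle (sc.png)");ang((552,162),(533,128),.145,225,180,6.5)
print("initial knob");ang((533,120),(522,98),.139,225,180,6.5)
# radial: knob line vs axis centre
c=S; pc=proj(S,[SEAT+A*.139,SEAT+A*.133]);print("centres crop px",(pc-[280,175]+.5)*13)
im=S["image"][197:209,300:316];cv2.imwrite("pics/z.png",cv2.resize(im,None,fx=40,fy=40,interpolation=cv2.INTER_CUBIC))
```

```text
spindle
175.7 14.894512573096243
knob
-164.6 9.088594492895286
initial spindle (sc.png)
100.3 14.993855491396648
initial knob
103.5 9.553719391131006
centres crop px [[363.49050088 384.07245472]
 [348.13586964 392.50537175]]
```

View pics/z.png

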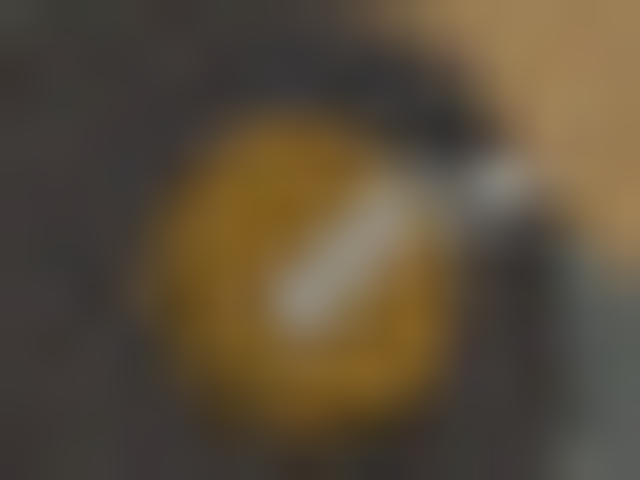

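Run:
```python
from h import *
S=cam("side");M=MK(0)
def onp(uv,s):
    c,v=ray(S,uv); p0=SEAT+A*s; return c+v*((p0-c)@A)/(v@A)
def a(tip,s,cen,sc_):
    d=M.T@(onp(tip,s)-(onp(cen,sc_)+A*(s-sc_))); return np.degrees(np.arctan2(d[1],d[0]))%360, np.hypot(*d[:2])*1e3
f=lambda p,u0,v0,k:(u0+p[0]/k-.5,v0+p[1]/k-.5)
c0=f((545,152),225,180,6.5); c1=f((362,376),280,175,13)
print("init knob tip",a(f((522,99),225,180,6.5),.138,c0,.144),"spin tip",a(f((533,128),225,180,6.5),.144,c0,.144))
print("now knob tip",a(f((433,342),280,175,13),.132,c1,.138),"spin tip",a(f((396,343),280,175,13),.138,c1,.138))
p=brass(S,(300,196,317,212));t=brass(cam("top"),(288,238,300,250));print(p,t,telemetry.observe()["qd"].round(3))
```

```text
init knob tip (np.float64(117.45862908643971), np.float64(23.338822198777716)) spin tip (np.float64(103.53802658475124), np.float64(10.346238213384405))
now knob tip (np.float64(192.89972802489692), np.float64(22.845525305514265)) spin tip (np.float64(177.9687216831549), np.float64(11.040307798347381))
((307.06937604904175, 203.574892578125), [7.689905643463135, 8.534473419189453]) ((294.0207000350952, 243.01545101165772), [3.9842777252197266, 5.680209636688232]) [ 0.002  0.025 -0.006  0.002  0.001 -0.001]
```

The line reading is too coarse, so I'll move the arm clear and measure the two white lines with sub-pixel centroids in both views, now against the start.

Request:
{"fn": "apply_moves", "kwargs": {"increments": [[[0,0,-3,0,0,0,8.5],[0,0,-6,0,0,0,8.5],[0,0,-9,0,0,0,8.5],[0,0,-12,0,0,0,8.5],[0,0,-12,0,0,0,8.5]]]}}

```text
time: 15.82
eef_pos: [0.3451, -0.037, 0.3434]
tcp_rot: [1.777, 1.908, 0.502]
ft_force: [0.4, -1.1, -0.4]
grip_width: 0.995
```

Run:
```python
from h import *
acc={}
for n in("side","top"):
    ims=[]
    for i in range(8):
        d=cam(n); ims.append(d["image"].astype(float))
    d["image"]=np.mean(ims,0).round().astype(np.uint8)
    cv2.imwrite(f"pics/{n}_end.png",d["image"])
    u0,v0=(294,190) if n=="side" else (284,232)
    for tag,im in(("0",cv2.imread(f"pics/{n}0.png")),("1",d["image"])):
        c=im[v0:v0+24,u0:u0+26]
        acc[n+tag]=cv2.resize(c,None,fx=14,fy=14,interpolation=cv2.INTER_CUBIC)
cv2.imwrite("pics/cmp.png",np.vstack([np.hstack([acc["side0"],acc["side1"]]),np.hstack([acc["top0"],acc["top1"]])])[:600])
print(telemetry.observe()["time"])
```

```text
16.625
```

View pics/cmp.png

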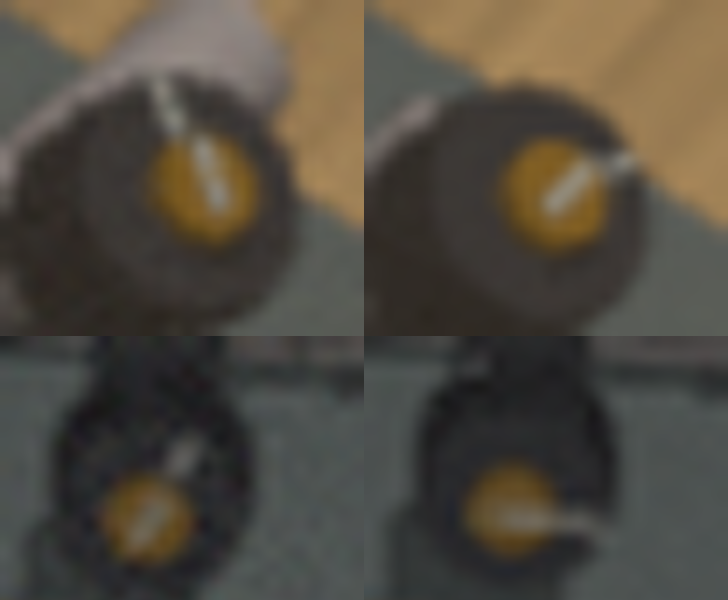

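Run:
```python
from h import *
M=MK(0)
def onp(d,uv,s):
    c,v=ray(d,uv); p0=SEAT+A*s; return M.T@(c+v*((p0-c)@A)/(v@A)-SEAT)
org={"side":(294,190),"top":(284,232)}
# polygons in cmp.png panel coordinates /14 : (panel x,y) boxes around each mark
seg={("side",0,"sp"):(188,135,235,222),("side",0,"kn"):(145,75,186,137),
     ("side",1,"sp"):(174,160,226,222),("side",1,"kn"):(234,145,276,182),
     ("top",0,"sp"):(120,158,172,215),("top",0,"kn"):(165,92,208,140),
     ("top",1,"sp"):(125,160,192,205),("top",1,"kn"):(198,160,240,205)}
for n in("side","top"):
    d=cam(n)
    for t in(0,1):
        im=cv2.imread(f"pics/{n}{0 if t==0 else '_end'}.png")
        g=cv2.resize(im[org[n][1]:org[n][1]+24,org[n][0]:org[n][0]+26],None,fx=14,fy=14,interpolation=cv2.INTER_CUBIC).astype(float)
        for k in("sp","kn"):
            x0,y0,x1,y1=seg[n,t,k]; b=g[y0:y1,x0:x1,0]   # blue channel: white bright, brass/dark low
            w=np.clip(b-np.percentile(b,60),0,None); yy,xx=np.mgrid[y0:y1,x0:x1]
            s=(.1445 if t==0 else .1385)-(0 if k=="sp" else .006)
            px=np.stack([org[n][0]+(xx+.5)/14-.5,org[n][1]+(yy+.5)/14-.5],-1)[w>0]; ww=w[w>0]
            q=np.array([onp(d,p,s)[:2] for p in px[::7]]);ww=ww[::7]
            m=(q*ww[:,None]).sum(0)/ww.sum(); cv=((q-m)*ww[:,None]).T@(q-m)/ww.sum()
            l,V=np.linalg.eigh(cv); e=V[:,1]; e=e*np.sign(e[1] if t==0 else -e[0])
            print(n,t,k,"dir",(np.degrees(np.arctan2(e[1],e[0]))%360).round(1),"centroid mm",(m*1e3).round(1),"cent.angle",(np.degrees(np.arctan2(m[1],m[0]))%360).round(1),"elong",np.sqrt(l[1]/l[0]).round(1))
```

```text
side 0 sp dir 114.1 centroid mm [-2.9  2.9] cent.angle 134.1 elong 3.6
side 0 kn dir 110.3 centroid mm [-9.  17.3] cent.angle 117.4 elong 3.8
side 1 sp dir 176.0 centroid mm [-4.   0.9] cent.angle 167.5 elong 3.6
side 1 kn dir 196.1 centroid mm [-20.8  -2.9] cent.angle 188.0 elong 2.2
top 0 sp dir 115.2 centroid mm [-0.8  0.8] cent.angle 137.2 elong 2.7
top 0 kn dir 109.4 centroid mm [-7.1 14.6] cent.angle 115.9 elong 1.6
top 1 sp dir 178.0 centroid mm [-4.4 -1.2] cent.angle 195.4 elong 2.4
top 1 kn dir 196.6 centroid mm [-16.6  -4.4] cent.angle 194.9 elong 2.5
```

Both views agree: the lines started aligned at about 112°. Now the spindle is at about 177° and the knob at about 194° (81–84° turned, against 80.6° for the tool), so the slip is about 17°, or 0.3 rad. The arm is clear, so I'm handing in.

Run:
```python
from h import *
o=telemetry.observe();print(o["time"],o["ft_force"].round(2),o["qd"].round(3));print(r.finish_job())
```

```text
16.725 [-0.11 -0.13 -0.08] [-0.002 -0.001 -0.001 -0.     0.     0.001]
the job is handed in; nothing more can be done
None
```

I pushed the tube home against the end stop, turned the thumbscrew clockwise about 81° until its clutch slipped, then let go, backed off and handed the job in at 16.7 s.

- **Tube:** the push force rose to 12.7 N with no further movement, and both views showed the tube's front end at the stop.
- **Clutch:** torque while turning rose to about 0.24 N·m and the knob stopped advancing. The white lines then showed about 17° (0.3 rad) of slip in both views, and the knob's turn matched the tool's 80.6° to within a few degrees. The limit is 45°.
- **At hand-in:** the arm was still and touching nothing, with wrist force about 0.2 N. I saw no sign that the bystanders were touched, but did not measure their positions again.

**Checks that disagreed or could not be made:**
- My first two hand-picked readings of the lines disagreed (about 1° to 20° of slip), so I repeated the measurement with centroids on averaged images. The final figure comes from that.
- The torque reading was noisy: one reading, after a brief hold, dropped to 0.13 N·m.
- I could not measure the pin's force on the tube. I inferred it from the clutch slipping.

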